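# Clamp the sample tubes in the tube mixer

## Task

Get the tubes ready for mixing: push the tube carrier along the mixer's deck until it is fully home against the back stop, gently lower the press plate until it rests on the tube caps, and then lock it there by swinging both clamp levers fully in. Take care not to crush the tubes and leave the other things on the counter where they stand.

Things in the scene. Friction and masses are not known exactly. Their poses are not given: they have to be found in the camera images.
- mixer: Bench-top multi-tube vortex mixer, fixed to the counter: light grey base 270 mm deep (x) by 330 mm wide (y), 72 mm high, control panel on its front (-x). Origin: on the counter under the centre of the press plate; z up. Behind the deck a motor housing, x 63 to 125 mm, top at 100 mm. Two steel posts 16 mm thick at x 0, y +-135 mm reach up to 290 mm.
- deck (a point): Middle of the dark deck on which the carrier slides, on its top face, 80 mm above the counter (mixer frame x -40, y 0). Axes as the mixer's. The deck runs from mixer x -127 to +40 mm, between two steel side guides 16 mm high (inner faces at y +-102.5 mm, from x -120 mm inward).
- back_stop (a point): Middle of the foot of the steel back stop (24 mm high) on the deck: a point on its front face, in the mixer frame at x +40, y 0, z 80 mm. The carrier is home when its back edge touches this face.
- carrier: Loose steel tray 80 mm deep (x) by 200 mm wide (y) on the deck between the guides, with a white block (60 mm high) full of 21 upright capped tubes. Origin: centre of its underside; axes nearly the mixer's. It slides along the mixer's x, +x is inward; its back edge is at its x +40 mm, so home is mixer x 0. Starts 30 to 60 mm short of home. 0.55 to 0.9 kg, slides with 3 to 7 N.
- lip (a point): Upright steel lip on the front tongue of the carrier: middle of the top edge of its front (-x) face, at the carrier's x -86, y 0, z 40 mm. The lip is 64 mm wide, 4 mm thick and rises from the deck to 40 mm above it; a flat face to push on.
- tube_tops (a point): Middle of the level plane of the tube cap tops (caps cover about 65 by 168 mm), at the carrier's x 0, y 0. How far the tubes stand up differs from start to start: 85 to 110 mm above the deck. The tubes do not move in their block.
- plate: Press plate: level aluminium bar 75 mm deep (x -40 to +35 mm), 330 mm wide, 17 mm thick, sliding straight up and down on the posts, level above the deck. Origin: centre of the underside of its black rubber pad (68 by 190 mm). It stays where it is left; about 5 N downward moves it. It can go down 82 mm from its top place (origin 235 mm above the counter) and starts 0 to 20 mm below that.
- plate_top (a point): Centre of the upper face of the press plate, 17 mm above the plate's origin; axes as the plate's. The face is flat and clear between the levers, except for a rib 10 mm high along the back edge (x 28 to 34 mm).
- left_lever (a joint): Angle (rad) of the black cam clamp lever at the left (+y) end of the plate, swinging level about an upright pivot. 0: loose, pointing to the front (-x); grows as it swings in towards the middle; 1.57: fully in, locked, lying along the plate's front edge. Starts loose, -0.35 (turned outward) to 0.1. It stays where left; needs 1.5 N at the grip, rising to 7 N over the last 0.4 rad as the cam bites.
- right_lever (a joint): The same for the lever at the right (-y) end, mirrored: also grows from 0 (pointing to the front) to 1.57 (swung in to the middle, locked); starts -0.35 to 0.1.
- left_pivot (a point): Foot of the left lever's pivot on the plate's upper face: x -24.5, y +135 mm from the plate's centre; axes as the plate's. The lever's bar is 13 mm wide and lies 13 to 21 mm above the plate's upper face.
- right_pivot (a point): The same for the right lever: x -24.5, y -135 mm from the plate's centre.
- left_grip (a point): Top centre of the left lever's grip: an upright round black handle 16 mm thick, 80 mm from the pivot. Its top is 48 mm above the plate's upper face and its foot 13 mm above it; it is free all round for a push.
- right_grip (a point): The same point on the right lever's grip.
- spray: Bystander: white trigger spray bottle, 68 mm thick, 238 mm high, loose, close beside the mixer, its head reaching up to 50 mm off its axis. Origin: centre of its underside.
- pump_bottle: Bystander: white pump bottle, 62 by 75 mm, 231 mm high, loose, close beside the mixer, its head reaching up to 50 mm off its axis. Origin: centre of its underside.
- specimen_jar: Bystander: small jar, 52 mm thick, 62 mm high, standing on the mixer's rear housing. Origin: centre of its underside.
- steel_tray: Bystander: open steel instrument tray 105 by 205 mm, 34 mm high, loose. Origin: centre of its underside.
- spare_rack: Bystander: low white rack 66 by 150 mm with eight short tubes, 72 mm high, loose on the counter. Origin: centre of its underside.
- tape_roll: Bystander: roll of dressing tape lying flat, 84 mm across, 26 mm high, loose. Origin: centre of its underside.

How it is judged (in metres and radians):
On the way, in this order (a step that is already met when the one before it is completed fails the run):
1. the carrier is home: its back edge within 5 mm of the back stop (x of carrier in the frame of back_stop above -0.045 m), for 0.2 s.
2. the press plate rests on the tube caps (within 3 mm) while both levers are still loose (z of plate in the frame of tube_tops below 0.003 m and value of joint each of left_lever, right_lever below 0.7 rad), for 0.2 s.
3. both clamp levers are swung fully in (at least 1.4 rad) with the plate on the caps (z of plate in the frame of tube_tops below 0.003 m and value of joint each of left_lever, right_lever above 1.4 rad), for 0.2 s.
At the end, for the whole second after the job is handed in: The carrier's back edge is within 5 mm of the back stop, the plate's rubber pad is within 3 mm of the tube cap tops (which stand level), both levers are swung in to at least 1.4 rad of 1.57, and all is at rest (all of step 3 and x of carrier in the frame of back_stop above -0.045 m and z of plate in the frame of tube_tops above -0.004 m and angle between carrier's own z axis and vertical below 0.05 rad and linear speed of each of carrier, plate below 0.02 m/s); the robot touches nothing.
It fails at once if the plate is pressed on the tubes with more than 60 N (contact force between plate and carrier above 60 N).
It fails at once if a bystander is pushed more than 30 mm or tipped over (distance of any of spray, pump_bottle, specimen_jar, steel_tray, spare_rack, tape_roll from where it was at the start of the episode above 0.03 m or angle between any of spray, pump_bottle, specimen_jar's own z axis and vertical above 0.5 rad).
It also fails if it takes over 66 s, if anything falls off the work surface, if the arm or the gripper's body presses on something with over 40 N, if the wrist force passes 120 N, or if a joint passes its speed limit or range.

## Robot

A 6-joint arm with a two-finger parallel gripper is mounted at the origin on the work surface. World frame = base frame: x ahead of the robot, y to its left, z up, the work surface at z = 0. Lengths are in mm, angles in rad, forces in N, time in s.
With the tool pointing down it reaches from about 300 to 775 mm from the base axis. Payload 14.6 kg.
Tool frame: the origin (TCP) lies on the mounting face of the last link; the fingertips stand 199 mm ahead of it and the grasp point (between the pads) lies 180 mm ahead of it; z points along the fingers, y is the line along which they close (so a half turn about z gives the same grasp; the last joint's range is limited). The gripper opens to 94 mm and grips with 3 to 60 N. Pads are 16 mm wide; open, the fingers measure 119 mm over their backs; the gripper's body (75 mm by 177 mm) begins 78 mm behind the grasp point.
Start: joints at [1.279, 0.3, 1.521, -0, 1.321, -0.067], TCP at [122.6, 536.153, 404.646] pointing down, gripper open.
Joint ranges: [-3.03, 3.03], [-0.79, 2.21], [0.23, 2.52], [-1.04, 4.18], [0, 3.07], [-2.55, 2.55]. Speed limits (rad/s): [2.22, 2.22, 2.57, 3.14, 3.14, 3.14].

## Interface

Orientations are given as [roll, pitch, yaw] about the fixed x, y, z axes, in that order (R = Rz(yaw) Ry(pitch) Rx(roll)).
In Python, from cell import manip gives the robot as it stands. The module is installed in compiled form; this text tells all that it offers.
- The arm moves only by the shell command python3 -m creep 'ROWS' [FORCE]. ROWS is a JSON object of lists of equal length, an entry for each row: "slide": the shift along the world's x, y, z in cm, a list of three; "turn": the turn about the world's z in rad; "claw": the opening, from 0 (shut) to 1 (fully open). A call has 1 to 8 rows; each row shifts and turns the commanded pose from where the row before left it; what a row does not reach is not made up. A row lasts 1/8 s, in which the tool goes at most 62.5 mm and 10.7 degrees, less where a joint would pass 70% of its speed; a pose out of reach is approached as far as the arm can. A call with a gripper value outside its range is refused whole. The fingers move at their own pace and stop on an object; FORCE is the grip in N (left out, the last holds). Time passes only in rows, so rows that do not move let the fingers close. It gives the time, the measured TCP pose, the force, the opening and the grip force at its end, in the units of the state.
- manip.read_state(): the state, without advancing time (a new reading comes with each control period).
- manip.camera(name): name is "side" or "top"; returns (picture, depth): 400x640x3 uint8, red, green, blue; 400x640 float32, mm along the optical axis (not along the pixel's ray), 0 where there is no reading.
- manip.calibration(name): a dict with "intrinsics" (3x3 intrinsics, pixels), "pose" (4x4, takes a point from camera to world coordinates). Camera axes: x right, y up, looking along -z (the intrinsics and any distortion apply to the point x, -y, -z); pixel columns grow to the right and rows downward; lengths in mm; the calibration is good to about 2 mm. A picture is of the moment at which its call begins. calibration takes no time and is no camera call.
- manip.sign_off(): hands the job in; it is judged then, once.
Trained networks look in the newest picture that a camera, given by its name, has taken for a name from the list of things; names that differ only in an ending like _2 or _b are one class to them, and where a whole thing is asked for, a point or a joint stands for the part that bears it (a point fixed in the world has none). Each returns a list of dicts, best first, with "score" (0 to 1); they miss things now and then, are a little off and sometimes report something else, mostly with a low value. They report only what shows in the picture. A call takes as long as a camera call.
- manip.cut_out(query, camera): "mask" (400x640 bool, what is visible of it) and "position" ([column, row] in pixels, amid what is visible of it).
The state is a dict: "clock": time; "joints": joint angles; "qd": joint speeds; "effort": joint torques, N m; "eef_pos": TCP position; "eef_rot": TCP orientation; "wrist_force": force on the tool from outside, world axes, zero at the start; "moment": the same for the moment, N m; "finger_gap": finger opening in mm; "finger_force": force on a finger pad.
Only numpy, scipy, OpenCV 4.12 (cv2) and the standard library are available. Lean on these libraries where they do the work, as an engineer would, in place of code of your own. Each camera call takes 0.05 s, during which the arm holds its last target. There are 200 camera calls.

## Working session

There is one attempt and no reset: what is moved stays moved. The work goes in short steps, Python scripts to look and compute and a shell command to move; the robot and the scene stay as the last step left them, time stands still between calls to the robot, and variables do not carry over. Pictures are saved under pics/ and viewed, at most 10 in all, crops included, and the job is handed in when it is done.

```bash
mkdir -p pics; cat > h.py <<'E'
import numpy as np, cv2
from cell import manip
def world(cam, d, mask=None):
    c=manip.calibration(cam);K=np.array(c["intrinsics"]);T=np.array(c["pose"])
    v,u=np.mgrid[:400,:640]
    x=(u-K[0,2])/K[0,0]*d; y=(v-K[1,2])/K[1,1]*d
    P=np.stack([x,-y,-d,np.ones_like(d)],-1)@T.T
    P=P[...,:3]; P[d<=0]=np.nan
    return P
E
python3 - <<'E'
from h import *
for n in("top","side"):
    p,d=manip.camera(n); cv2.imwrite(f"pics/{n}0.png",p[:,:,::-1]); np.save(f"{n}0.npy",d)
    c=manip.calibration(n); print(n,c.keys(),np.round(c["pose"],3).tolist(),np.round(c["intrinsics"],1).tolist())
    P=world(n,d)
    for q in ["mixer","plate","carrier","lip","left_lever","right_lever","left_grip","right_grip","tube_tops","spray","pump_bottle","specimen_jar","steel_tray","spare_rack","tape_roll"]:
        r=manip.cut_out(q,n)
        for o in r[:1]:
            m=o["mask"]; Q=P[m]; print(q,round(o["score"],2),np.round(o["position"]),m.sum(),np.round(np.nanmedian(Q,0)),np.round(np.nanpercentile(Q,[2,98],axis=0)).tolist())
s=manip.read_state();print(s)
E
```

```text
top dict_keys(['intrinsics', 'pose']) [[0.001, 0.986, -0.166, 290.065], [-1.0, -0.001, -0.012, -1.174], [-0.012, 0.166, 0.986, 1647.379], [0.0, 0.0, 0.0, 1.0]] [[511.0, 0.0, 318.2], [0.0, 511.0, 194.9], [0.0, 0.0, 1.0]]
mixer 0.95 [340. 171.] 7284 [593. -51. 103.] [[461.0, -210.0, 57.0], [742.0, 112.0, 287.0]]
plate 0.98 [340. 166.] 3317 [602. -48. 252.] [[502.0, -204.0, 244.0], [666.0, 105.0, 290.0]]
carrier 0.67 [197. 274.] 2346 [312. 410.   4.] [[259.0, 302.0, -5.0], [366.0, 510.0, 36.0]]
lip 0.63 [342. 195.] 1810 [546. -62. 140.] [[487.0, -150.0, 79.0], [596.0, 36.0, 185.0]]
left_lever 0.69 [297. 197.] 266 [530.  73. 272.] [[467.0, 61.0, 67.0], [565.0, 94.0, 302.0]]
right_lever 0.65 [339. 170.] 7307 [593. -50. 103.] [[458.0, -211.0, 54.0], [742.0, 109.0, 287.0]]
left_grip 0.78 [295. 190.] 151 [532.  73. 274.] [[471.0, 64.0, 263.0], [561.0, 84.0, 303.0]]
right_grip 0.68 [394. 175.] 216 [ 583. -190.  273.] [[530.0, -246.0, -0.0], [622.0, -171.0, 302.0]]
tube_tops 0.89 [334. 188.] 196 [559. -35. 179.] [[534.0, -134.0, 140.0], [584.0, 20.0, 187.0]]
spray 0.56 [436. 166.] 748 [ 623. -
[... 2162 characters left out ...]
[386.0, 194.0, 32.0]]
{'clock': 1.6, 'joints': array([ 1.27939523e+00,  2.99907318e-01,  1.52101369e+00,  3.17034953e-05,
        1.32073140e+00, -6.65815539e-02]), 'qd': array([ 0.00048407,  0.00030213, -0.0013242 ,  0.0017396 ,  0.00011327,
        0.00143275]), 'effort': array([ 6.39280333e-04, -5.31655777e+01, -3.52921307e+01,  7.08912103e-02,
        2.12280237e-02,  7.65465131e-06]), 'eef_pos': array([122.5990837 , 536.14936498, 404.63576849]), 'eef_rot': array([-3.14153508e+00, -3.46242498e-05,  2.91676527e+00]), 'wrist_force': array([-0.23603518, -0.05138023,  0.79979371]), 'moment': array([-0.04846117, -0.00594309,  0.02948007]), 'finger_force': 0.0, 'finger_gap': 94.27466503108893}
```

```bash
python3 - <<'E'
from h import *
t=cv2.imread("pics/top0.png")[100:260,240:460]; s=cv2.imread("pics/side0.png")[100:280,200:380]
cv2.imwrite("pics/tz.png",cv2.resize(t,(792,576),interpolation=2)); cv2.imwrite("pics/sz.png",cv2.resize(s,(600,600),interpolation=2))
P=world("top",np.load("top0.npy"));S=world("side",np.load("side0.npy"))
for W in(P,S):
    x,y,z=W[...,0],W[...,1],W[...,2]
    roi=(x>430)&(x<780)&(y>-260)&(y<150)
    m=roi&(z>243)&(z<258); 
    pts=W[m][:,:2].astype(np.float32); print("plate",len(pts),np.median(W[m][:,2]),cv2.minAreaRect(pts))
    for side in(0,1):
        g=roi&(z>262)&(z<310)&(x<620)&((y>0) if side==0 else (y<-100))
        top=g&(z>294)
        print("hi",side,g.sum(),np.round(np.median(W[g],0)),np.round(W[top],0).tolist()[:14])
    h=roi&(z>280)&(z<300);print("posts")
    for a in(y>0,y<-100):
        q=W[h&a&(x>560)];print(np.round(np.median(q,0)),len(q))
E
```

```text
plate 2579 251.47401562143318 ((605.79833984375, -47.82879638671875), (76.90544891357422, 330.1748046875), 13.762507438659668)
hi 0 306 [547.  74. 274.] [[578.0, 83.0, 294.0], [570.0, 91.0, 294.0], [479.0, 71.0, 302.0], [480.0, 69.0, 296.0], [479.0, 66.0, 303.0], [479.0, 64.0, 299.0], [477.0, 74.0, 298.0], [476.0, 72.0, 300.0], [476.0, 69.0, 303.0], [476.0, 66.0, 303.0], [477.0, 64.0, 297.0], [477.0, 61.0, 299.0], [473.0, 74.0, 302.0], [473.0, 71.0, 302.0]]
hi 1 195 [ 579. -190.  274.] [[544.0, -196.0, 297.0], [544.0, -199.0, 299.0], [542.0, -194.0, 296.0], [541.0, -196.0, 299.0], [541.0, -199.0, 297.0], [541.0, -201.0, 302.0], [538.0, -190.0, 300.0], [538.0, -193.0, 302.0], [537.0, -195.0, 306.0], [538.0, -198.0, 301.0], [538.0, -201.0, 303.0], [539.0, -204.0, 298.0], [536.0, -191.0, 297.0], [536.0, -194.0, 295.0]]
posts
[576.  84. 289.] 60
[ 639. -178.  288.] 66
plate 1555 252.28425007409783 ((607.3356323242188, -46.342987060546875), (75.3442611694336, 338.8532409667969), 13.652008056640625)
hi 0 313 [547.  80. 274.] [[476.0, 63.0, 302.0], [479.0, 65.0, 300.0], [476.0, 66.0, 301.0], [473.0, 68.0, 303.0], [470.0, 66.0, 301.0], [481.0, 70.0, 301.0], [479.0, 68.0, 298.0], [476.0, 68.0, 299.0], [473.0, 69.0, 300.0], [470.0, 69.0, 300.0], [467.0, 68.0, 298.0], [481.0, 71.0, 297.0], [479.0, 69.0, 295.0], [476.0, 76.0, 304.0]]
hi 1 161 [ 572. -187.  274.] [[543.0, -204.0, 298.0], [540.0, -199.0, 302.0], [536.0, -198.0, 304.0], [546.0, -198.0, 299.0], [543.0, -198.0, 299.0], [539.0, -194.0, 303.0], [536.0, -195.0, 302.0], [533.0, -197.0, 301.0], [546.0, -197.0, 296.0], [542.0, -192.0, 300.0], [539.0, -192.0, 301.0], [536.0, -198.0, 295.0], [533.0, -192.0, 301.0], [546.0, -194.0, 294.0]]
posts
[578.  88. 291.] 48
[ 639. -175.  290.] 48
```

View pics/tz.png

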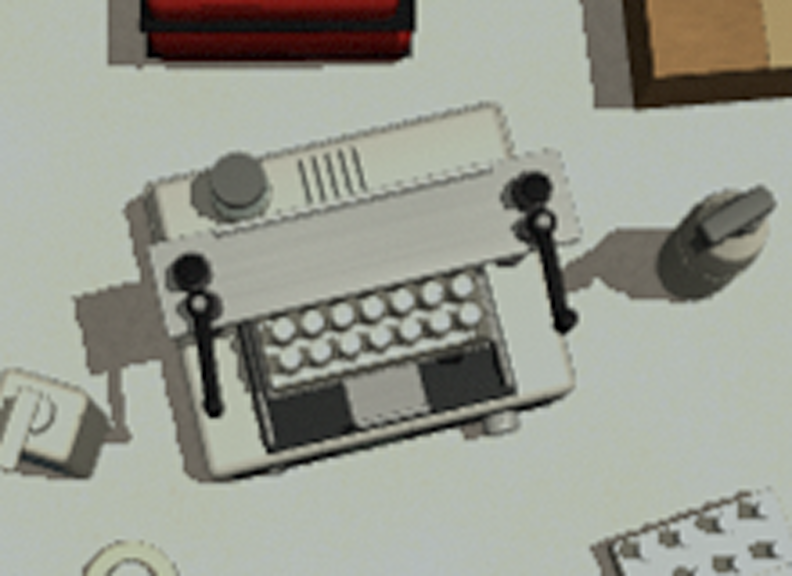

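View pics/sz.png

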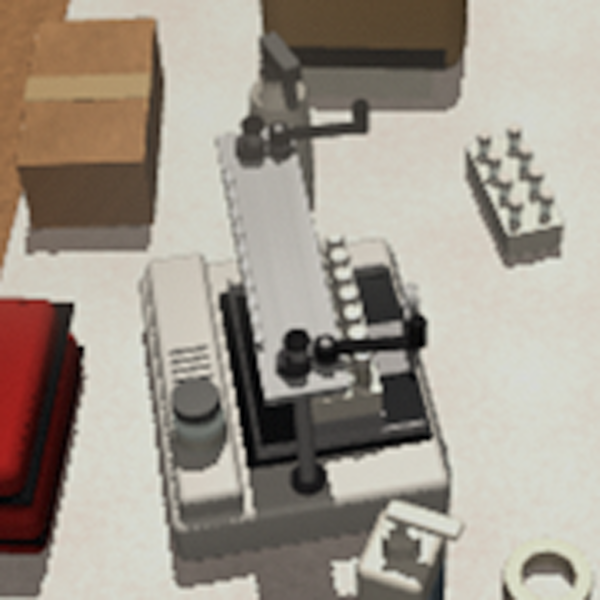

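```bash
cat >> h.py <<'E'
O=np.array([608.5,-46.5]); YAW=0.238
def mix(W):
    c,s=np.cos(YAW),np.sin(YAW); d=W[...,:2]-O
    return np.stack([d[...,0]*c+d[...,1]*s,-d[...,0]*s+d[...,1]*c,W[...,2]],-1)
def unmix(x,y): 
    c,s=np.cos(YAW),np.sin(YAW); return O+[x*c-y*s,x*s+y*c]
def frame(n):
    p,d=manip.camera(n); return p,mix(world(n,d))
E
python3 - <<'E'
from h import *
for n in("top","side"):
    M=mix(world(n,np.load(n+"0.npy"))); x,y,z=M[...,0],M[...,1],M[...,2]
    A=(abs(y)<100)&(x>-180)&(x<-30)
    tt=A&(z>170)&(z<215)
    print(n,"caps",tt.sum(),np.percentile(z[tt],[5,25,50,75,95]).round(1),np.percentile(x[tt],[2,98]).round(),np.percentile(y[tt],[2,98]).round())
    L=A&(abs(y)<45)&(z>85)&(z<160)
    for lo in range(-150,-40,5):
        k=L&(x>=lo)&(x<lo+5)
        if k.sum(): print(lo,k.sum(),np.percentile(z[k],[10,50,90]).round(),end=";")
    print()
    # checks: base sides, left/right posts
    B=(z>65)&(z<78)&(abs(y)<190)&(x<-80)&(x>-180); print("base front",np.percentile(x[B],[2,5]),np.percentile(y[B],[1,99]))
    R=(z>90)&(z<110)&(x>50)&(x<150)&(abs(y)<180);print("housing",np.percentile(x[R],[1,99]),np.percentile(y[R],[1,99]))
    for s in(1,-1):
        g=(z>295)&(x<-60)&(x>-130)&(s*y>100)&(s*y<190); print("grip",np.median(M[g],0).round(1),M[g].min(0).round(),M[g].max(0).round())
E
```

```text
top caps 452 [173.  176.9 179.2 181.6 185.3] [-74. -34.] [-80.  80.]
-130 46 [ 89. 112. 122.];-125 9 [116. 120. 123.];-120 18 [85. 87. 89.];-115 14 [85. 87. 88.];-110 9 [85. 86. 87.];-105 13 [86. 87. 90.];-100 17 [86. 88. 90.];-95 14 [86. 88. 91.];-90 13 [85. 87. 90.];-85 87 [ 87. 108. 137.];-80 63 [131. 139. 143.];-75 43 [137. 141. 148.];-70 25 [135. 140. 146.];-65 14 [137. 140. 144.];-60 17 [137. 139. 144.];-55 28 [134. 141. 145.];-50 49 [134. 140. 148.];-45 21 [137. 140. 145.];
base front [-135.53211604 -133.59956754] [-161.23423507  160.35763904]
housing [ 71.96810715 124.01772826] [-151.31795087  151.17856821]
grip [-104.5  142.7  299.6] [-112.  136.  295.] [-98. 150. 304.]
grip [-104.8 -129.3  299.4] [-112. -137.  295.] [ -98. -123.  306.]
side caps 205 [171.2 176.3 179.5 182.1 184.8] [-72. -47.] [-76.  85.]
-130 4 [ 94. 104. 117.];-125 29 [ 87. 104. 121.];-120 10 [86. 87. 90.];-115 8 [86. 87. 91.];-110 9 [86. 88. 91.];-105 9 [85. 86. 89.];-100 10 [86. 87. 89.];-95 5 [86. 87. 91.];-90 7 [86. 88. 90.];-80 11 [138. 140. 143.];-60 23 [139. 142. 157.];-55 17 [140. 143. 145.];
base front [-133.59231067 -131.701098  ] [-159.9134408   165.73643415]
housing [ 64.90611862 125.60781466] [-148.30832063  156.29024756]
grip [-102.6  144.8  298.7] [-110.  138.  295.] [-96. 152. 304.]
grip [-103.  -127.5  299.3] [-109. -138.  295.] [ -96. -121.  304.]
```

```bash
python3 -m creep '{"slide":[[0,0,4],[0,0,4],[0,0,4],[0,0,3.5],[2,-3.9,0],[2,-3.9,0],[2,-3.9,0],[2,-3.9,0]],"turn":[0.1,0.1,0.1,0.1,0.063,0,0,0],"claw":[0.2,0.2,0.2,0.2,0.2,0.2,0.2,0.2]}'; python3 -m creep '{"slide":[[2,-3.9,0],[2,-3.9,0],[2,-3.9,0],[2,-3.9,0],[2,-3.9,0],[2,-3.9,0],[2,-3.9,0],[2,-3.9,0]],"turn":[0,0,0,0,0,0,0,0],"claw":[0.2,0.2,0.2,0.2,0.2,0.2,0.2,0.2]}'
```

```text
clock: 2.6
eef_pos: [202.9, 378.8, 559.7]
eef_rot: [3.141, 0.0, -2.903]
wrist_force: [0.8, -0.7, -0.0]
finger_gap: 19.9
finger_force: 0.0
clock: 3.6
eef_pos: [362.8, 66.7, 559.9]
eef_rot: [-3.142, 0.001, -2.903]
wrist_force: [0.8, 0.7, 0.1]
finger_gap: 19.0
finger_force: 0.0
```

```bash
python3 -m creep '{"slide":[[2,-3.83,0],[2,-3.83,0],[2,-3.83,0],[2.05,-3.83,0],[0,0,-5],[0,0,-5],[0,0,-5],[0,0,-5]],"turn":[0,0,0,0,0,0,0,0],"claw":[0.2,0.2,0.2,0.2,0.2,0.2,0.2,0.2]}'; python3 -m creep '{"slide":[[0,0,-4],[0,0,-2.5],[0,0,0]],"turn":[0,0,0],"claw":[0.2,0.2,0.2]}'
```

```text
clock: 4.6
eef_pos: [442.8, -85.0, 358.3]
eef_rot: [-3.141, 0.001, -2.903]
wrist_force: [0.5, -0.8, -0.4]
finger_gap: 19.1
finger_force: 0.0
clock: 4.97
eef_pos: [442.9, -85.0, 293.6]
eef_rot: [3.14, -0.003, -2.903]
wrist_force: [0.0, -0.4, 0.8]
finger_gap: 19.0
finger_force: 0.0
```

```bash
python3 -m creep '{"slide":[[1.46,0.35,0],[1.46,0.35,0],[0.78,0.19,0],[0.78,0.19,0],[0.78,0.19,0],[0.58,0.14,0],[0.39,0.09,0],[0,0,0]],"turn":[0,0,0,0,0,0,0,0],"claw":[0.2,0.2,0.2,0.2,0.2,0.2,0.2,0.2]}'
```

```text
clock: 5.98
eef_pos: [505.9, -69.8, 295.0]
eef_rot: [-3.141, 0.001, -2.903]
wrist_force: [-0.2, -0.4, -0.4]
finger_gap: 18.6
finger_force: 0.0
```

```bash
python3 -m creep '{"slide":[[0.39,0.09,0],[0.39,0.09,0]],"turn":[0,0],"claw":[0.2,0.2]}';python3 -m creep '{"slide":[[0.29,0.07,0],[0.2,0.05,0]],"turn":[0,0],"claw":[0.2,0.2]}'; python3 - <<'E'
from h import *
s=manip.read_state(); print(mix(s["eef_pos"]))
for n in("top","side"):
    p,M=frame(n); cv2.imwrite(f"pics/{n}1.png",p[:,:,::-1]); x,y,z=np.moveaxis(M,-1,0)
    tt=(abs(y)<95)&(x>-110)&(x<-43)&(z>170)&(z<200); print(n,tt.sum(),np.percentile(x[tt],[1,5]) if tt.any() else 0)
    tt=(abs(y)<95)&(x>-100)&(x<-43)&(z>128)&(z<150); print(n,"block front",tt.sum(),np.percentile(x[tt],[1,5,20]) if tt.any() else 0)
    tt=(abs(y)<40)&(x>-140)&(x<-60)&(z>100)&(z<122); print(n,"lip",tt.sum(),np.percentile(x[tt],[1,5,50]) if tt.any() else 0)
E
```

```text
clock: 6.22
eef_pos: [513.3, -68.2, 294.9]
eef_rot: [3.142, -0.001, -2.903]
wrist_force: [-6.4, -2.0, 4.6]
finger_gap: 18.8
finger_force: 3.3
clock: 6.48
eef_pos: [516.9, -67.4, 294.9]
eef_rot: [3.141, -0.008, -2.903]
wrist_force: [-39.7, -8.8, 26.9]
finger_gap: 18.6
finger_force: 20.4
[-93.90147656   1.29490824 294.8603295 ]
top 0 0
top block front 0 0
top lip 0 0
side 3 [-61.65699951 -61.56718748]
side block front 0 0
side lip 8 [-96.54606284 -95.76231166 -84.48785562]
```

```bash
python3 -m creep '{"slide":[[-1,-0.24,0],[-1.9,-0.46,0],[0,0,4.5],[0,0,5],[0,0,5],[0,0,5],[0,0,0.5],[0,0,0]],"turn":[0,0,0,0,0,0,0,0],"claw":[0.2,0.2,0.2,0.2,0.2,0.2,0.2,0.2]}'; python3 -m creep '{"slide":[[3.86,0.94,0],[3.86,0.94,0],[3.86,0.94,0],[0,0,-1.5],[0,0,-1.3],[0,0,0]],"turn":[0,0,0,0,0,0],"claw":[0.2,0.2,0.2,0.2,0.2,0.2]}'; python3 - <<'E'
from h import *
s=manip.read_state(); print(mix(s["eef_pos"]))
for n in("top","side"):
    p,M=frame(n); x,y,z=np.moveaxis(M,-1,0)
    tt=(abs(y)<95)&(x>-110)&(x<-43)&(z>128)&(z<150); print(n,"block",tt.sum(),np.percentile(x[tt],[1,5,20]) if tt.any() else 0)
    tt=(abs(y)<40)&(x>-140)&(x<-60)&(z>100)&(z<125); print(n,"lip",tt.sum(),np.percentile(x[tt],[1,5,50]) if tt.any() else 0)
    tt=(abs(y)<110)&(abs(x+10)<20)&(z>240)&(z<262); print(n,"plate top",tt.sum(),np.median(z[tt]))
E
```

```text
clock: 7.58
eef_pos: [489.1, -74.0, 494.1]
eef_rot: [3.141, 0.0, -2.903]
wrist_force: [0.2, -0.3, -0.6]
finger_gap: 18.7
finger_force: 0.0
clock: 8.32
eef_pos: [604.3, -46.1, 465.2]
eef_rot: [3.141, -0.002, -2.904]
wrist_force: [0.4, 1.2, 0.8]
finger_gap: 18.8
finger_force: 0.0
[ -3.97837539   1.37870631 465.22395608]
top block 0 0
top lip 0 0
top plate top 254 251.467927885638
side block 0 0
side lip 22 [-84.16180597 -84.00622205 -81.5160967 ]
side plate top 366 252.7176275682433
```

```bash
python3 -m creep '{"slide":[[0,0,-1],[0,0,-0.8],[0,0,-0.8],[0,0,-0.8],[0,0,-0.8],[0,0,-0.8]],"turn":[0,0,0,0,0,0],"claw":[0.2,0.2,0.2,0.2,0.2,0.2]}'; python3 -m creep '{"slide":[[0,0,-0.3],[0,0,-0.3],[0,0,0]],"turn":[0,0,0],"claw":[0.2,0.2,0.2]}'
```

```text
clock: 9.18
eef_pos: [604.7, -45.9, 416.8]
eef_rot: [-3.141, 0.0, -2.903]
wrist_force: [-3.3, 0.2, 6.0]
finger_gap: 18.8
finger_force: 3.2
clock: 9.55
eef_pos: [604.8, -45.9, 410.5]
eef_rot: [-3.142, -0.0, -2.903]
wrist_force: [-0.1, -0.7, 1.5]
finger_gap: 19.2
finger_force: 0.8
```

```bash
for i in 1 2; do :; done; python3 -m creep '{"slide":[[0,0,-0.3],[0,0,-0.2],[0,0,-0.2]],"turn":[0,0,0],"claw":[0.2,0.2,0.2]}'; python3 -m creep '{"slide":[[0,0,-0.15],[0,0,-0.15]],"turn":[0,0],"claw":[0.2,0.2]}' | grep -E "eef_pos|wrist"
```

```text
clock: 9.93
eef_pos: [604.8, -45.9, 403.9]
eef_rot: [-3.141, 0.0, -2.903]
wrist_force: [-2.8, -0.5, 5.1]
finger_gap: 18.7
finger_force: 2.8
eef_pos: [604.8, -45.9, 400.9]
wrist_force: [-3.6, -0.7, 5.2]
```

```bash
python3 - <<'E'
from h import *
for n in("top","side"):
    p,M=frame(n); x,y,z=np.moveaxis(M,-1,0)
    tt=(abs(y)<110)&(abs(x+10)<20)&(z>185)&(z<245); print(n,"plate top",tt.sum(),np.median(z[tt]))
print(manip.read_state()["wrist_force"])
E
```

```text
top plate top 202 201.55052585541637
side plate top 265 202.44926051261632
[-1.6480577  -0.62446028  3.43532681]
```

```bash
python3 -m creep '{"slide":[[0,0,-0.1],[0,0,-0.1]],"turn":[0,0],"claw":[0.2,0.2]}' | grep -E "eef_pos|wrist"; python3 -m creep '{"slide":[[0,0,-0.1]],"turn":[0],"claw":[0.2]}' | grep -E "eef_pos|wrist"
```

```text
eef_pos: [604.8, -45.9, 398.9]
wrist_force: [-2.8, -0.2, 4.2]
eef_pos: [604.8, -45.9, 397.8]
wrist_force: [-3.1, -0.8, 5.5]
```

```bash
python3 -m creep '{"slide":[[0,0,-0.1]],"turn":[0],"claw":[0.2]}' | grep -E "eef_pos|wrist"; python3 -m creep '{"slide":[[0,0,-0.1]],"turn":[0],"claw":[0.2]}' | grep -E "eef_pos|wrist"
```

```text
eef_pos: [604.8, -45.9, 396.8]
wrist_force: [-2.1, 0.2, 5.8]
eef_pos: [604.8, -45.8, 396.7]
wrist_force: [-7.0, -0.2, 16.7]
```

```bash
python3 -m creep '{"slide":[[0,0,0],[0,0,0],[0,0,2],[0,0,4],[0,0,2],[0,0,0]],"turn":[0,0,0,0,0,-0.1],"claw":[0.2,0.2,0.2,0,0,0]}'; python3 - <<'E'
from h import *
for n in("top","side"):
    p,M=frame(n); x,y,z=np.moveaxis(M,-1,0)
    tt=(abs(y)<110)&(abs(x+10)<20)&(z>185)&(z<245); print(n,"plate top",tt.sum(),np.median(z[tt]))
    tt=(abs(y)<40)&(x>-140)&(x<-60)&(z>100)&(z<125); print(n,"lip",tt.sum(),np.percentile(x[tt],[1,5,50]) if tt.any() else 0)
    for s in(1,-1):
        g=(z>237)&(z<255)&(x<-60)&(x>-130)&(s*y>100)&(s*y<190); print("grip",np.median(M[g],0).round(1),M[g].min(0).round(),M[g].max(0).round())
s=manip.read_state(); e=mix(s["eef_pos"]); print(s["eef_pos"],e,s["wrist_force"])
print("approach",unmix(-126,165.7),unmix(-126,165.7)-s["eef_pos"][:2])
E
```

```text
clock: 11.65
eef_pos: [604.8, -45.8, 477.1]
eef_rot: [-3.141, 0.003, -3.005]
wrist_force: [-1.0, -0.6, -1.1]
finger_gap: 0.5
finger_force: 0.0
top plate top 251 196.57436492640045
top lip 0 0
grip [-104.   142.7  243.9] [-111.  135.  239.] [-99. 150. 251.]
grip [-105.2 -128.7  245.8] [-112. -137.  242.] [ -98. -122.  251.]
side plate top 470 198.4532627518132
side lip 31 [-84.26867107 -84.0165758  -81.4726293 ]
grip [-101.7  146.9  245.2] [-109.  134.  237.] [-95. 154. 251.]
grip [-102.9 -125.4  243.3] [-111. -138.  238.] [ -96. -115.  252.]
[604.93778335 -45.79150491 475.38422655] [ -3.29476845   1.52834996 475.38422655] [ 0.55455845  0.64229494 -0.07134383]
approach [446.98641369  84.82346111] [-157.95136966  130.61496602]
```

```bash
python3 -m creep '{"slide":[[-3.16,2.61,0],[-3.16,2.61,0],[-3.16,2.61,0],[-3.16,2.61,0],[-3.16,2.61,0],[0,0,-2.5],[0,0,-2.5],[0,0,0]],"turn":[-0.137,-0.137,-0.137,-0.137,-0.137,0,0,0],"claw":[0,0,0,0,0,0,0,0]}'; cat > plan.py <<'E'
from h import *
import sys
side=int(sys.argv[1]); angs=[float(a) for a in sys.argv[2:]]
s=manip.read_state(); p=s["eef_pos"][:2]; print("now",mix(s["eef_pos"]).round(1),s["joints"].round(2))
D=16
for a in angs:
    g=np.array([-24.5-80*np.cos(a), side*(135-80*np.sin(a))]); f=g-D*np.array([.7071,-side*.7071])
    q=unmix(*f); print(a,((q-p)/10).round(2)); p=q
E
python3 plan.py 1 -0.11 0.1 0.3 0.5 0.7 0.9 1.1 1.25 1.4 1.5 1.57
```

```text
clock: 12.75
eef_pos: [446.8, 84.7, 424.2]
eef_rot: [-3.14, -0.003, 2.597]
wrist_force: [0.5, 0.3, -0.2]
finger_gap: 0.7
finger_force: 0.0
now [-126.3  165.6  424.2] [ 0.11  0.07  1.75  0.    1.33 -0.92]
-0.11 [ 1.31 -0.77]
0.1 [ 0.39 -1.63]
0.3 [ 0.68 -1.45]
0.5 [ 0.95 -1.28]
0.7 [ 1.19 -1.07]
0.9 [ 1.38 -0.81]
1.1 [ 1.51 -0.52]
1.25 [ 1.18 -0.19]
1.4 [ 1.2  -0.01]
1.5 [0.79 0.09]
1.57 [0.55 0.11]
```

```bash
python3 -m creep '{"slide":[[1.31,-0.77,0],[0.39,-1.63,0],[0.68,-1.45,0],[0.95,-1.28,0],[0,0,0]],"turn":[0,0,0,0,0],"claw":[0,0,0,0,0]}'; python3 -m creep '{"slide":[[1.19,-1.07,0],[1.38,-0.81,0],[1.51,-0.52,0],[0,0,0]],"turn":[0,0,0,0],"claw":[0,0,0,0]}'; python3 - <<'E'
from h import *
p,M=frame("side"); cv2.imwrite("pics/s2.png",cv2.resize(p[100:280,200:380,::-1],(600,600)))
E
python3 plan.py 1 1.25 1.4 1.5 1.57
```

```text
clock: 13.38
eef_pos: [481.0, 32.4, 426.1]
eef_rot: [3.141, 0.001, 2.594]
wrist_force: [0.1, 0.9, 0.2]
finger_gap: 0.2
finger_force: 0.0
clock: 13.88
eef_pos: [522.0, 8.9, 425.3]
eef_rot: [3.142, 0.0, 2.594]
wrist_force: [-0.4, -0.6, 0.1]
finger_gap: 1.0
finger_force: 0.0
now [-71.5  74.6 425.4] [-0.05  0.22  1.57  0.    1.35 -1.08]
1.25 [ 1.11 -0.17]
1.4 [ 1.2  -0.01]
1.5 [0.79 0.09]
1.57 [0.55 0.11]
```

View pics/s2.png

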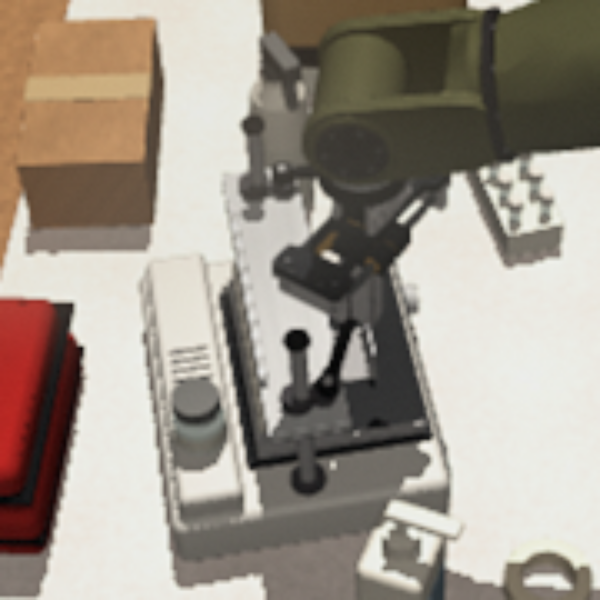

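The left lever's bar now runs from its pivot at about (325,390) to (350,325) under the gripper, so it is swung in most of the way. The plate is down on the caps and the bystanders stand as before.

```bash
python3 -m creep '{"slide":[[1.11,-0.17,0],[0.6,0,0],[0.6,-0.01,0],[0.79,0.09,0]],"turn":[0,0,0,0],"claw":[0,0,0,0]}'; python3 -m creep '{"slide":[[0.28,0.05,0],[0.27,0.06,0],[0,0,0]],"turn":[0,0,0],"claw":[0,0,0]}'; python3 plan.py 1 1.57
```

```text
clock: 14.42
eef_pos: [552.3, 8.6, 425.6]
eef_rot: [-3.141, -0.0, 2.595]
wrist_force: [-3.9, 0.4, 1.3]
finger_gap: 0.6
finger_force: 1.7
clock: 14.8
eef_pos: [557.4, 9.7, 425.5]
eef_rot: [-3.141, -0.001, 2.595]
wrist_force: [-6.0, 1.4, 0.8]
finger_gap: 0.4
finger_force: 3.0
now [-36.4  66.7 425.5] [-0.05  0.3   1.47  0.    1.37 -1.07]
1.57 [ 0.06 -0.02]
```

```bash
python3 -m creep '{"slide":[[0.15,0.04,0],[0.15,0.04,0]],"turn":[0,0],"claw":[0,0]}'|grep -E "pos|wrist"; python3 -m creep '{"slide":[[0.1,0.02,0],[0.1,0.02,0]],"turn":[0,0],"claw":[0,0]}'|grep -E "pos|wrist"
```

```text
eef_pos: [559.7, 10.3, 425.3]
wrist_force: [-23.2, -0.4, 6.1]
eef_pos: [561.2, 10.5, 425.1]
wrist_force: [-33.4, -4.5, 9.3]
```

```bash
python3 -m creep '{"slide":[[-1.0,0.6,0],[-2.4,1.5,0],[0,0,3],[0,0,3],[0,0,0],[0,0,0],[0,0,0],[0,0,0]],"turn":[0,0,0,0,-0.175,-0.175,-0.175,-0.175],"claw":[0,0,0,0,0,0,0,0]}'; python3 -m creep '{"slide":[[0,0,0],[0,0,0],[0,0,0],[0,0,0],[0,0,0]],"turn":[-0.175,-0.175,-0.175,-0.175,-0.171],"claw":[0,0,0,0,0]}'; python3 - <<'E'
from h import *
s=manip.read_state(); q=unmix(-126,-150.5); print(s["joints"].round(2),(q-s["eef_pos"][:2])/10, s["eef_pos"][2])
p,M=frame("top"); x,y,z=np.moveaxis(M,-1,0)
g=(z>237)&(z<255)&(x<0)&(x>-130)&(y<-100)&(y>-190); print("right",np.median(M[g],0).round(1))
for n in ("side","top"):
    p,M=frame(n); x,y,z=np.moveaxis(M,-1,0)
    g=(z>235)&(z<252)&(x<0)&(x>-60)&(y>20)&(y<110); print("left",g.sum(),np.median(M[g],0).round(1))
E
```

```text
clock: 16.3
eef_pos: [528.5, 31.8, 485.9]
eef_rot: [3.14, 0.001, 1.889]
wrist_force: [0.6, -0.2, -1.0]
finger_gap: 0.6
finger_force: 0.0
clock: 16.92
eef_pos: [528.5, 31.8, 485.9]
eef_rot: [3.14, -0.001, 1.018]
wrist_force: [0.7, -0.4, 0.1]
finger_gap: 0.3
finger_force: 0.0
[-0.01  0.2   1.45  0.    1.48  0.54] [ -0.69906924 -25.43097345] 485.86363612207117
right [-103.6 -129.6  244.2]
left 27 [-23.5  59.  244.6]
left 0 [nan nan nan]
  return _methods._mean(a, axis=axis, dtype=dtype,
  ret = um.true_divide(
```

```bash
python3 -m creep '{"slide":[[-0.12,-4.24,0],[-0.12,-4.24,0],[-0.12,-4.24,0],[-0.12,-4.24,0],[-0.12,-4.24,0],[-0.12,-4.24,0],[0,0,-3],[0,0,-3.1]],"turn":[0,0,0,0,0,0,0,0],"claw":[0,0,0,0,0,0,0,0]}'; python3 -m creep '{"slide":[[0,0,0]],"turn":[0],"claw":[0]}' | grep -E "pos|wrist"; python3 plan.py -1 0.07 0.25 0.4 0.55 0.7 0.9 1.1 1.25 1.4 1.5 1.57
```

```text
clock: 18.08
eef_pos: [521.2, -223.2, 423.9]
eef_rot: [3.14, -0.0, 1.028]
wrist_force: [-0.1, -0.5, 0.7]
finger_gap: 0.4
finger_force: 0.0
eef_pos: [521.3, -222.7, 423.0]
wrist_force: [0.5, -0.8, 0.5]
now [-126.3 -150.7  423. ] [-0.47  0.32  1.45 -0.    1.37  0.08]
0.07 [0.81 1.22]
0.25 [-0.11  1.43]
0.4 [0.1  1.19]
0.55 [0.28 1.17]
0.7 [0.45 1.11]
0.9 [0.85 1.35]
1.1 [1.1  1.16]
1.25 [0.97 0.71]
1.4 [1.06 0.56]
1.5 [0.75 0.28]
1.57 [0.54 0.15]
```

```bash
python3 -m creep '{"slide":[[0.81,1.22,0.2],[-0.11,1.43,0],[0.1,1.19,0],[0.28,1.17,0],[0.45,1.11,0],[0.85,1.35,0],[1.1,1.16,0],[0,0,0]],"turn":[0,0,0,0,0,0,0,0],"claw":[0,0,0,0,0,0,0,0]}'; python3 -m creep '{"slide":[[0.97,0.71,0],[0.53,0.28,0],[0.53,0.28,0],[0.75,0.28,0],[0.54,0.15,0],[0,0,0]],"turn":[0,0,0,0,0,0],"claw":[0,0,0,0,0,0]}'; python3 plan.py -1 1.57
```

```text
clock: 19.2
eef_pos: [557.0, -135.4, 426.4]
eef_rot: [3.142, -0.0, 1.025]
wrist_force: [-0.3, 0.7, -0.7]
finger_gap: 0.7
finger_force: 0.0
clock: 19.95
eef_pos: [589.4, -119.8, 426.5]
eef_rot: [-3.141, 0.002, 1.023]
wrist_force: [-8.3, -6.1, 1.7]
finger_gap: 0.7
finger_force: 5.2
now [-35.9 -66.7 426.5] [-0.26  0.4   1.33 -0.    1.41  0.29]
1.57 [-0.01  0.04]
```

```bash
python3 -m creep '{"slide":[[0.15,0.04,0],[0.15,0.04,0]],"turn":[0,0],"claw":[0,0]}'|grep -E "pos|wrist"; python3 -m creep '{"slide":[[0.1,0.02,0],[0.1,0.02,0]],"turn":[0,0],"claw":[0,0]}'|grep -E "pos|wrist"
```

```text
eef_pos: [591.5, -119.4, 426.3]
wrist_force: [-28.1, -9.2, 6.1]
eef_pos: [593.0, -119.5, 426.3]
wrist_force: [-25.7, -18.3, 4.8]
```

```bash
python3 -m creep '{"slide":[[-0.5,-0.8,0],[-1.1,-1.8,0],[0,0,4],[0,0,5],[0,0,5],[-4.5,0,0],[-4.5,0,0],[-4.5,0,0]],"turn":[0,0,0,0,0,0,0,0],"claw":[0,0,0,0,0,0,0,0]}'; python3 -m creep '{"slide":[[-4,0,0],[-4,0,0],[0,0,0],[0,0,0]],"turn":[0,0,0,0],"claw":[0,0,0,0]}'; python3 - <<'E'
from h import *
for n in ("side","top"):
    p,M=frame(n); x,y,z=np.moveaxis(M,-1,0); cv2.imwrite(f"pics/{n}3.png",cv2.resize(p[90:290,190:460,::-1],(800,593)))
    for s in(1,-1):
        g=(z>235)&(z<252)&(x<0)&(x>-60)&(s*y>20)&(s*y<110); print(n,"grip",g.sum(),np.median(M[g],0).round(1) if g.any() else 0)
    tt=(abs(y)<110)&(abs(x-5)<15)&(z>185)&(z<245); print("plate top",tt.sum(),np.median(z[tt]) if tt.any() else 0)
    tt=(abs(y)<40)&(x>-140)&(x<-60)&(z>100)&(z<125); print("lip",tt.sum(),np.percentile(x[tt],[1,5,50]) if tt.any() else 0)
E
```

```text
clock: 21.45
eef_pos: [441.6, -144.5, 566.7]
eef_rot: [3.141, -0.0, 1.024]
wrist_force: [-0.1, -0.1, -0.6]
finger_gap: 0.7
finger_force: 0.0
clock: 21.95
eef_pos: [363.4, -144.4, 566.8]
eef_rot: [3.141, -0.0, 1.023]
wrist_force: [-0.2, -0.1, 0.2]
finger_gap: 0.5
finger_force: 0.0
side grip 27 [-23.5  60.  244.1]
side grip 26 [-23.2 -50.7 244.5]
plate top 424 198.25149590627495
lip 29 [-84.76798616 -83.94765098 -81.59312567]
top grip 28 [-25.6  54.9 243.5]
top grip 26 [-25.  -55.1 244.4]
plate top 761 196.9365894873972
lip 45 [-86.79496416 -86.45754307 -85.23343571]
```

View pics/side3.png

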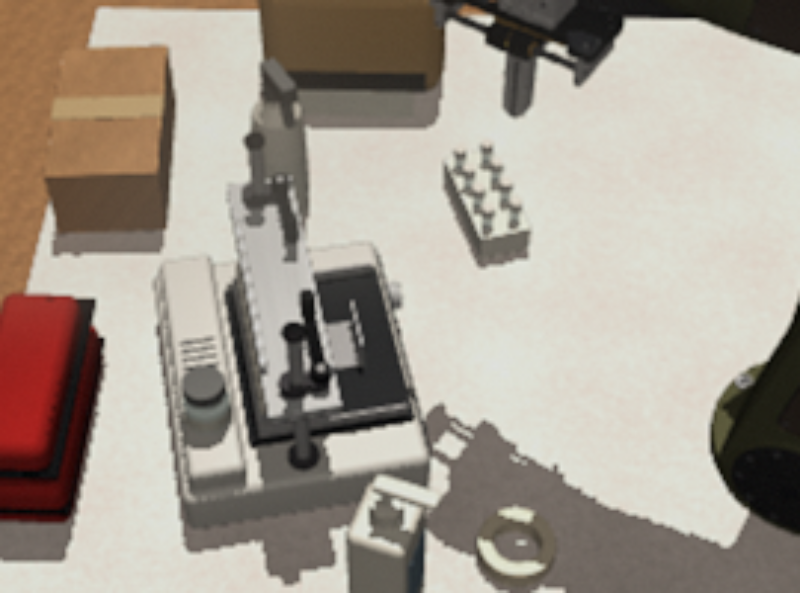

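Both levers lie along the plate's front edge, with the left bar running (320,375)→(308,295) and the right (280,180)→(292,250). The carrier is home, its lip at about (358,325), the bystanders are unmoved and the arm is clear.

```bash
python3 -c "
from cell import manip
print(manip.sign_off())"
```

```text
the job is handed in; nothing more can be done
None
```

The job is handed in at about 22 s of the 66 s allowed: in the last camera check the carrier was home, the plate rested on the caps, both levers were fully in, the bystanders looked unmoved and the arm was clear; sign-off gave no verdict.

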